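# Clamp a bearing cap in a cam-lever fixture

### The arm

A 6-joint arm with a two-finger parallel gripper is mounted at the origin on the work surface. World frame = base frame: x ahead of the robot, y to its left, z up, the work surface at z = 0. Lengths are in mm, angles in degrees, forces in N, time in s.
With the tool pointing down it reaches from about 325 to 900 mm from the base axis. Payload 6.1 kg.
Tool frame: the origin (TCP) lies at the very end of the fingers, on their centre line; the grasp point (between the pads) lies 19 mm behind it; y points along the fingers, x is the direction in which the jaws open and shut, and the axes are right-handed (so a half turn about y gives the same grasp; the last joint's range is limited). The gripper opens to 87 mm and grips with 3 to 60 N. Pads are 19 mm wide; open, the fingers measure 117 mm over their backs; the gripper's body (75 mm by 190 mm) begins 51 mm behind the grasp point.
Start: joints at [-73.745, 12.628, 87.462, -0, 79.91, -7.225], TCP at [249.008, -573.246, 222.538] pointing down, gripper open.
Joint ranges: [-170.65, 170.65], [-52.31, 119.04], [5.05, 147.46], [-71.25, 251.25], [11.57, 151.72], [-153.62, 153.62]. Speed limits (degrees/s): [147.25, 147.25, 172.46, 180, 180, 180].

### API

Orientations are given as a 3x3 rotation matrix whose columns are the frame's x, y, z axes.
In Python, from cell import arm gives the robot as it stands.
- The arm moves only by the tool drive_tool, never from a script. Its argument "motion" is a list of rows, each an object with "offset": the shift along the world's x, y, z in units of 40 mm (1.0 is 40 mm), a list of three; "delta_rot": the turn, a rotation vector about the world's x, y, z in units of 8 degrees (1.0 is 8 degrees), a list of three; "grip": the finger opening in mm, from 0 to 87. A call has 1 to 12 rows; each row is the pose to reach, as a shift and turn from the pose commanded when the call began; what a row does not reach only later rows make up. A row lasts 1/10 s, in which the tool goes at most 50 mm and 8.59 degrees, less where a joint would pass 70% of its speed; a pose out of reach is approached as far as the arm can. A call with a gripper value outside its range is refused whole. The fingers move at their own pace and stop on an object; the grip force is fixed at half the most. Time passes only in rows, so rows that repeat a pose let the fingers close. It gives the time, the measured TCP pose, the force and the opening at its end, in the units of the state.
- arm.get_state(): the state, without advancing time (a new reading comes with each control period).
- arm.capture(name): name is "scene" or "top" or "wrist"; returns a dict with "frame" (384x512x3 uint8, red, green, blue), "range_z" (384x512 float32, mm along the optical axis (not along the pixel's ray), 0 where there is no reading), "fx", "fy", "cx", "cy" (pixels), "k1" (the pictures are not rectified: a ray, as slopes to the right and down, at radius r is drawn at 1 + k1 r^2 times it, then the intrinsics apply), "extrinsics" (4x4, takes a point from world to camera coordinates); the wrist camera has in their place "T_tool_cam" (4x4, takes a point from camera to tool coordinates, whose origin is the TCP and whose axes are the tool frame's). Camera axes: x right, y down, z forward; pixel columns grow to the right and rows downward; lengths in mm; the calibration is good to about 2 mm. A picture is of the moment at which its call begins: read the wrist's pose just before it.
- arm.close_job(): hands the job in, once; it reports no verdict.
The state is a dict: "clock": time; "joints": joint angles; "dq": joint speeds; "effort": joint torques, N m; "eef_pos": TCP position; "eef_rot": TCP orientation; "wrist_force": force on the tool from outside, world axes, zero at the start; "moment": the same for the moment, N m; "grip_width": opening from 0.0 (shut) to 1.0 (fully open).
Only numpy, scipy, OpenCV 4.12 (cv2) and the standard library are available. Lean on these libraries where they do the work, as an engineer would, in place of code of your own. Each camera call takes 0.05 s, during which the arm holds its last target. There are 200 camera calls.

### The job

Take the wide bearing cap out of the rack, stand it arch-down on the open bench and let go to change your grip, then set it, not dropped, arch-down between the fixture's jaws, centred along them. Swing the cam lever over its high point until it snaps closed and the cap is clamped, then push the lock plunger on the hub down until it clicks and stays down. Leave the narrow cap, the piston and the gear where they are.

Things in the scene. Friction and masses are not known exactly. Their poses are not given: they have to be found in the camera images.
- wide_cap_mid (a point): centre of the wide bearing cap: steel bridge-shaped block, 28 mm wide (its x), 60 long (y), 34 high (z, up), 0.2 to 0.45 kg, two bolt holes on top, an arch 32 wide and 19 high cut through along x, leaving two feet. Stands arch-down in one place of the rack, where only its width can be gripped: walls as high as its top stand 3 mm off both ends. Same half turned round
- narrow_cap: the other cap in the rack, same shape but 16 mm wide (its x), 60 long (y), 34 high; origin under its centre. Bystander: leave it
- rack: fixed aluminium U-channel 200 mm long (its x), 78 wide (y), open at both ends; floor 10 mm above the bench, side walls along x 6 mm thick, 66 apart inside, tops 44 above the bench. The two caps stand across it about 90 mm apart. Origin on the bench under its centre
- fixture: the fixed cam clamping fixture: steel base plate 12 mm thick, 130 mm along x, from -60 to +125 mm along y, carrying along its y the fixed jaw, the moving jaw and the lever's hub. Origin on the bench under the nest; x along the jaws, z up
- nest (a point): where the cap's centre belongs: between the open jaws, 29 mm above the bench, the cap standing on the base plate with its length along x; fixture's axes. Jaws: blocks 50 mm long (x), tops 34 above the plate (flush with the cap), 33 apart when open. The cap's ends stand 5 mm out at each end, with free room for fingers; its sides are hidden. Clamped, it lies about 2.5 mm to -y
- jaw: the moving jaw on the nest's +y side, 50 x 14 x 34 mm (x, y, z). The cam slides it up to 9 mm to -y; it presses a cap against the fixed jaw with about 10 N. Its origin is that of the fixture when open and moves with the jaw, about 5 mm to -y with the cap clamped
- hub (a point): fixed point on the vertical pivot axis of the cam lever, 66 mm above the bench, 70 mm to +y of the nest; same axes as the nest. The hub is 50 mm in diameter
- knob (a point): middle of the upright black round knob at the end of the steel cam lever: 22 mm in diameter, from 52 to 85 mm above the bench (this point at 68), 100 mm from the pivot axis; its x points outward along the lever. The lever bar under it is 14 mm wide, its top 51 mm above the bench
- cam_lever (a joint): lever angle, rad: 0 = fully open (pointing 70 degrees from the fixture's x towards its +y), grows counter-clockwise seen from above; stop at 1.92 = closed, lever along the jaws to the fixture's -x. Takes up to about 12 N at the knob, most near 0.7; high point at 1.57, beyond it the spring snaps it to 1.92 and holds it; let go well before, it springs back
- lock_top (a point): centre of the top of the steel lock plunger on the hub, on the pivot axis: a button 22 mm in diameter, top 72 mm above the bench when up
- lock (a joint): travel of the lock plunger, m; 0 = up, 0.006 = fully down. Force rises to about 7 N at 1.5 mm, falls to nothing at 4.5 mm, from where it snaps down by itself and stays; let go earlier, it comes up again
- piston: loose aluminium piston standing crown up, 54 mm in diameter, 58 mm high, origin under its centre. Bystander
- gear: loose steel gear lying flat, 74 mm in diameter, 26 mm high with its boss, origin under its centre. Bystander
Not all that is in view belongs to the job. Leave any pink look-alike of the part that bears wide_cap_mid alone.

How it is judged:
By the outcome, as a careful person would: the job done as asked, in the order asked, and still so for the second after the job is handed in, with the robot touching nothing.
It also fails if it takes over 72 s, if anything falls off the work surface, if the arm or the gripper's body presses on something with over 40 N, if the wrist force passes 120 N, or if a joint passes its speed limit or range.

## Working session

There is one attempt and no reset: what is moved stays moved. The work goes in short steps, Python scripts to look and compute and a tool call to move; the robot and the scene stay as the last step left them, time stands still between calls to the robot, and variables do not carry over. Pictures are saved under pics/ and viewed, about 8 in all and at most 12, crops included, and the job is handed in when it is done.

Besides the shell and the picture viewer there is one more tool, called as name(argument=value, ...), one argument or row to a line, values as JSON. drive_tool: Moves the arm, as the interface text tells. Its arguments: {"type":"object","properties":{"motion":{"type":"array","items":{"type":"object","properties":{"offset":{"type":"array","items":{"type":"number"}},"delta_rot":{"type":"array","items":{"type":"number"}},"grip":{"type":"number"}}}}},"required":["motion"]}

```bash
mkdir -p pics; ls
cat > h.py <<'E'
import numpy as np, cv2
from cell import arm
def cap(n):
    s=arm.get_state(); c=arm.capture(n)
    if n=="wrist":
        T=np.eye(4); T[:3,:3]=s["eef_rot"]; T[:3,3]=s["eef_pos"]; c["W"]=T@np.array(c["T_tool_cam"])
    else: c["W"]=np.linalg.inv(np.array(c["extrinsics"]))
    return c
def rays(c,uv):
    uv=np.asarray(uv,float).reshape(-1,2); d=(uv-[c["cx"],c["cy"]])/[c["fx"],c["fy"]]
    m=d.copy()
    for _ in range(8): m=d/(1+c["k1"]*(m**2).sum(1,keepdims=True))
    return np.c_[m,np.ones(len(m))]
def onplane(c,uv,z):
    r=rays(c,uv)@c["W"][:3,:3].T; o=c["W"][:3,3]
    return o+r*((z-o[2])/r[:,2])[:,None]
def cloud(c):
    h,w=c["range_z"].shape; u,v=np.meshgrid(np.arange(w),np.arange(h))
    p=rays(c,np.c_[u.ravel(),v.ravel()])*c["range_z"].reshape(-1,1)
    return (p@c["W"][:3,:3].T+c["W"][:3,3]).reshape(h,w,3)
def save(n,im,k=1): cv2.imwrite("pics/"+n,cv2.resize(im[:,:,::-1],None,fx=k,fy=k,interpolation=cv2.INTER_CUBIC))
def topz(P,lo,hi,box):
    m=(P[...,2]>lo)&(P[...,2]<hi)&(P[...,0]>box[0])&(P[...,0]<box[1])&(P[...,1]>box[2])&(P[...,1]<box[3]); return m
E
python3 - <<'E'
from h import *
s=arm.get_state(); print(s)
a=cap("top"); b=cap("scene"); save("top.png",a["frame"],1.5); save("scene.png",b["frame"],1.5)
for c in(a,b): print(c["W"].round(3),c["fx"],c["k1"],(c["range_z"]==0).mean())
np.save("topP.npy",cloud(a))
E
```

```text
pics
{'clock': 0.0, 'joints': array([-7.37441095e+01,  1.26756339e+01,  8.75270861e+01, -3.24210433e-04,
        7.99101166e+01, -7.22501135e+00]), 'dq': array([ 0.04877413,  0.04875785, -0.03134375,  0.0157054 , -0.00486349,
       -0.09617008]), 'effort': array([ 1.57661992e-05, -4.94609928e+01, -3.87375855e+01,  7.02588866e-02,
        5.70663123e-02, -1.47842502e-04]), 'eef_pos': array([ 248.84325806, -572.63598773,  221.42081659]), 'eef_rot': array([[ 3.98443737e-01, -5.56629655e-04,  9.17192607e-01],
       [-9.17190694e-01,  1.88907762e-03,  3.98444052e-01],
       [-1.95443380e-03, -9.99998061e-01,  2.42155606e-04]]), 'wrist_force': array([ 1.019578  , -0.27022813,  0.46759237]), 'moment': array([-0.00522378,  0.01470022, -0.02525864]), 'grip_width': 1.001073729743393}
[[ 1.700000e-02 -9.800000e-01  1.990000e-01  3.550890e+02]
 [-1.000000e+00 -1.600000e-02  7.000000e-03 -3.014700e+01]
 [-4.000000e-03 -1.990000e-01 -9.800000e-01  1.247861e+03]
 [ 0.000000e+00  0.000000e+00  0.000000e+00  1.000000e+00]] 470.0857491477436 -0.17172383296701935 0.004069010416666667
[[-2.010000e-01  8.100000e-01 -5.510000e-01  1.117528e+03]
 [ 9.790000e-01  1.660000e-01 -1.140000e-01  8.272200e+01]
 [-1.000000e-03 -5.630000e-01 -8.260000e-01  8.749760e+02]
 [ 0.000000e+00  0.000000e+00  0.000000e+00  1.000000e+00]] 440.9246533821529 0.03540027426767584 0.0038909912109375
```

View pics/top.png

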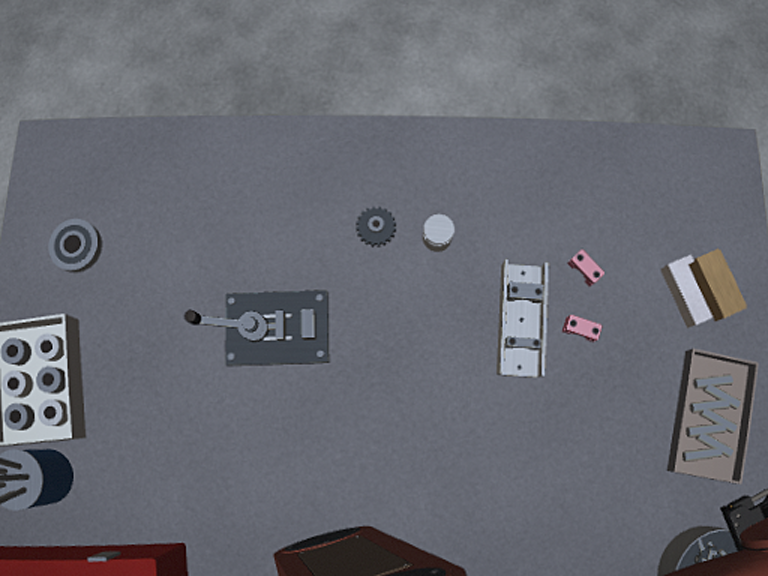

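View pics/scene.png

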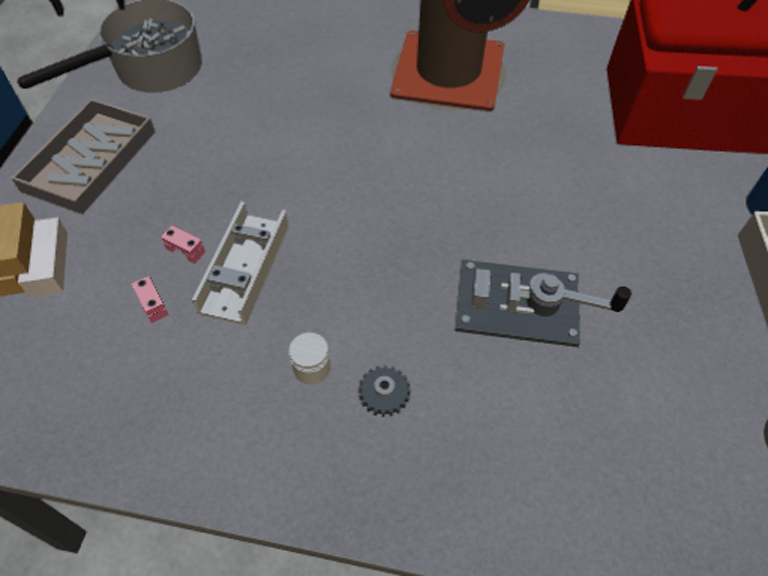

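The top view shows two steel caps in the white rack: one at about (526,290), which looks wider, and one at (522,342), which looks narrower. Two pink look-alikes lie to the right of the rack. The fixture is at (278,325), with its knob at (192,317). The gear is at (376,226) and the piston at (438,230). The scene view agrees. Next I'll measure these.

Run:
```python
from h import *
c=cap("top"); f=c["frame"]; hsv=cv2.cvtColor(f,cv2.COLOR_RGB2HSV); P=cloud(c)
def rect(mask,z,name,ox=0,oy=0,amin=30):
    cs,_=cv2.findContours(mask.astype(np.uint8),cv2.RETR_EXTERNAL,cv2.CHAIN_APPROX_NONE)
    for k in cs:
        if cv2.contourArea(k)<amin: continue
        uv=k.reshape(-1,2)+[ox,oy]; p=onplane(c,uv,z)[:,:2].astype(np.float32)
        print(name,uv.mean(0).round(),cv2.minAreaRect(p))
# rack: bright
sub=(slice(165,260),slice(325,375)); 
w=(hsv[...,2]>165)&(hsv[...,1]<40)
m=np.zeros(w.shape,bool); m[sub]=1
rect(w&m,44,"rackwhite")
print(hsv[193,340:366,1:].tolist()); print(hsv[228,335:362,2].tolist())
# fixture plate dark
m=np.zeros(w.shape,bool); m[185:250,140:228]=1
rect((hsv[...,2]<80)&m,12,"plate")
# heights
for lo,hi,b in((38,52,(430,650,-420,-260)),(40,52,(420,620,0,260)),(54,80,(420,620,0,260))):
    mm=topz(P,lo,hi,b); n,l,st,ce=cv2.connectedComponentsWithStats(mm.astype(np.uint8))
    for i in range(1,n):
        if st[i,4]>15: q=P[l==i]; print(lo,ce[i].round(1),st[i,4],q.mean(0).round(1),cv2.minAreaRect(q[:,:2].astype(np.float32)))
cr=np.hstack([f[165:265,315:415],f[170:270,110:240]]); save("crop.png",cr,3.4)
```

```text
rackwhite [345. 224.] ((524.0770263671875, -245.49598693847656), (64.56575775146484, 142.21238708496094), 86.9317855834961)
rackwhite [346. 183.] ((628.6552124023438, -250.1096649169922), (61.48768997192383, 54.22865676879883), 89.03298950195312)
[[47, 159], [15, 50], [47, 43], [36, 42], [11, 47], [46, 105], [42, 146], [42, 140], [41, 138], [40, 140], [42, 139], [42, 140], [41, 138], [42, 139], [40, 140], [39, 144], [41, 123], [24, 54], [34, 38], [6, 43], [47, 92], [32, 118], [4, 117], [22, 171], [29, 184], [26, 135]]
[199, 149, 51, 125, 114, 57, 49, 47, 90, 137, 145, 142, 143, 143, 141, 143, 144, 144, 146, 142, 103, 42, 44, 41, 91, 94, 130]
plate [180. 218.] ((533.7547607421875, 180.9731903076172), (131.91505432128906, 182.50704956054688), 3.1472795009613037)
38 [359.7 208.9] 359 [ 561.  -281.    44.2] ((552.2332153320312, -274.7326354980469), (33.156822204589844, 196.36822509765625), 86.97921752929688)
40 [186.4 216. ] 111 [534.5 170.3  46.1] ((534.7625732421875, 170.17611694335938), (47.85000228881836, 13.859971046447754), 2.5351834297180176)
40 [204.2 215. ] 166 [537.9 124.2  46.1] ((536.8341674804688, 124.6751708984375), (50.08940505981445, 22.00605583190918), 1.4514938592910767)
40 [158.6 213.2] 41 [540.  243.4  49.2] ((539.7000122070312, 239.63839721679688), (16.667726516723633, 35.58772277832031), 24.576915740966797)
40 [171.2 219.3] 106 [524.7 209.2  49.5] ((527.3517456054688, 210.7245635986328), (36.87053680419922, 48.491947174072266), 65.64599609375)
54 [166.5 215.9] 97 [530.8 218.6  66.4] ((531.6351318359375, 220.0198211669922), (39.881656646728516, 25.298816680908203), 37.937713623046875)
```

View pics/crop.png

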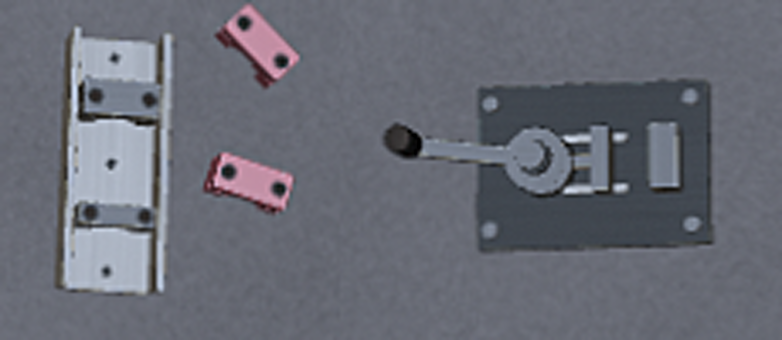

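The crop settles it. The steel cap at crop (118,98), full image (351,193), is the thicker of the two, so it's the wide one. The one at (115,214) is narrow, and the pink pair are decoys. I'll move above the wide cap.

drive_tool(
  motion=[
    {"offset":[8.5,7.8,0],"delta_rot":[0,0,7.95],"grip":60},
    {"offset":[8.5,7.8,0],"delta_rot":[0,0,7.95],"grip":60},
    {"offset":[8.5,7.8,0],"delta_rot":[0,0,7.95],"grip":60},
    {"offset":[8.5,7.8,0],"delta_rot":[0,0,7.95],"grip":60},
    {"offset":[8.5,7.8,0],"delta_rot":[0,0,7.95],"grip":60},
    {"offset":[8.5,7.8,0],"delta_rot":[0,0,7.95],"grip":60},
    {"offset":[8.5,7.8,0],"delta_rot":[0,0,7.95],"grip":60},
    {"offset":[8.5,7.8,0],"delta_rot":[0,0,7.95],"grip":60},
    {"offset":[8.5,7.8,0],"delta_rot":[0,0,7.95],"grip":60},
    {"offset":[8.5,7.8,0],"delta_rot":[0,0,7.95],"grip":60},
    {"offset":[8.5,7.8,0],"delta_rot":[0,0,7.95],"grip":60},
    {"offset":[8.5,7.8,0],"delta_rot":[0,0,7.95],"grip":60},
  ],
)

```text
clock: 1.35
eef_pos: [588.2, -261.8, 222.0]
eef_rot: [[0.999, -0.001, 0.051], [-0.051, -0.0, 0.999], [-0.001, -1.0, -0.0]]
wrist_force: [-0.9, 0.1, -0.3]
grip_width: 0.689
```

Run:
```python
from h import *
s=arm.get_state(); print(s["clock"],s["eef_pos"],s["eef_rot"].round(3),s["joints"].round(1))
c=cap("wrist"); save("w1.png",c["frame"],1.5); print(c["W"].round(3))
```

```text
1.35 [ 588.24001486 -261.77647491  222.03682462] [[ 0.999 -0.001  0.051]
 [-0.051 -0.     0.999]
 [-0.001 -1.    -0.   ]] [-31.   15.3  84.4  -0.   80.4 -28.1]
[[ 9.99000e-01 -5.00000e-02 -1.20000e-02  5.91683e+02]
 [-5.10000e-02 -9.68000e-01 -2.45000e-01 -1.95798e+02]
 [ 0.00000e+00  2.45000e-01 -9.70000e-01  3.86268e+02]
 [ 0.00000e+00  0.00000e+00  0.00000e+00  1.00000e+00]]
```

View pics/w1.png

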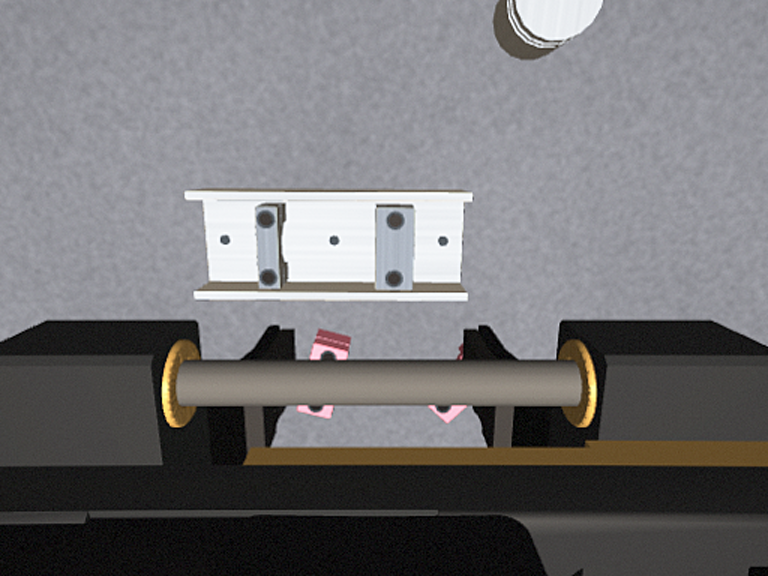

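The wrist view shows the wide cap at (394,248), with bolt holes at (395,220) and (394,278). The narrow cap is at (268,248) and the pink ones sit below the rack.

Run:
```python
from h import *
c=cap("wrist"); f=c["frame"]; hsv=cv2.cvtColor(f,cv2.COLOR_RGB2HSV)
print(hsv[165,130:315:3,1:].tolist())
m=np.zeros(hsv.shape[:2],np.uint8); m[133:198,240:290]=1
g=(hsv[...,2]<220)&(hsv[...,1]>12)
for thr in (175,195,210):
    k=((hsv[...,2]<thr)&(m>0)).astype(np.uint8)
    cs,_=cv2.findContours(k,cv2.RETR_EXTERNAL,cv2.CHAIN_APPROX_NONE)
    k=max(cs,key=cv2.contourArea).reshape(-1,2)
    print(thr,k.min(0),k.max(0),cv2.minAreaRect(onplane(c,k,44)[:,:2].astype(np.float32)))
k=((hsv[...,2]<100)&(m>0)).astype(np.uint8); n,l,st,ce=cv2.connectedComponentsWithStats(k)
for i in range(1,n):
    if st[i,4]>20: print(ce[i],st[i,4],onplane(c,ce[i],44).round(1))
P=cloud(c)
for lo,hi,y in ((40,48,0),):
    mm=topz(P,lo,hi,(560,640,-320,-200))
    q=P[mm&(m>0)]; print(q.mean(0),len(q),cv2.minAreaRect(q[:,:2].astype(np.float32)))
mm=topz(P,40,48,(420,700,-320,-200)); q=P[mm]; print(cv2.minAreaRect(q[:,:2].astype(np.float32)))
```

```text
[[14, 162], [8, 157], [11, 159], [6, 253], [5, 246], [6, 246], [5, 245], [4, 247], [6, 246], [6, 247], [4, 247], [5, 247], [4, 247], [4, 251], [28, 190], [25, 190], [24, 202], [23, 197], [26, 210], [22, 93], [4, 251], [4, 249], [4, 249], [4, 250], [3, 250], [3, 249], [4, 249], [3, 249], [4, 250], [4, 249], [3, 250], [3, 250], [4, 250], [4, 249], [4, 249], [4, 249], [4, 250], [4, 250], [4, 250], [4, 249], [8, 186], [24, 192], [27, 198], [23, 197], [24, 194], [27, 191], [27, 198], [25, 191], [27, 198], [4, 253], [5, 247], [5, 248], [4, 247], [4, 246], [5, 247], [4, 248], [6, 247], [5, 246], [5, 246], [9, 252], [13, 162], [14, 167]]
175 [240 176] [289 193] ((600.9349365234375, -277.4226989746094), (19.092876434326172, 53.935752868652344), 86.99497985839844)
195 [240 135] [289 194] ((602.7887573242188, -255.75592041015625), (63.843994140625, 54.07714080810547), 85.64939880371094)
210 [240 135] [289 194] ((602.79248046875, -255.70700073242188), (63.94208908081055, 54.07714080810547), 85.64939880371094)
[263.69230769 136.43589744] 39 [[ 602.2 -225.4   44. ]]
[263.08433735 146.14457831] 83 [[ 601.1 -235.5   44. ]]
[262.30666667 184.84      ] 75 [[ 598.4 -277.6   44. ]]
[ 600.17309131 -259.9349064    45.85958078] 1687 ((602.1329345703125, -258.6852722167969), (65.6759262084961, 54.116207122802734), 86.66971588134766)
((553.6036376953125, -251.487548828125), (77.61174774169922, 200.41505432128906), 86.80545043945312)
```

drive_tool(
  motion=[
    {"offset":[0.28,0.13,0],"delta_rot":[0,0,-0.05],"grip":60},
    {"offset":[0.28,0.13,-1],"delta_rot":[0,0,-0.05],"grip":60},
    {"offset":[0.28,0.13,-2],"delta_rot":[0,0,-0.05],"grip":60},
    {"offset":[0.28,0.13,-3],"delta_rot":[0,0,-0.05],"grip":60},
    {"offset":[0.28,0.13,-4],"delta_rot":[0,0,-0.05],"grip":60},
    {"offset":[0.28,0.13,-4.6],"delta_rot":[0,0,-0.05],"grip":60},
    {"offset":[0.28,0.13,-4.9],"delta_rot":[0,0,-0.05],"grip":60},
    {"offset":[0.28,0.13,-5.1],"delta_rot":[0,0,-0.05],"grip":60},
    {"offset":[0.28,0.13,-5.1],"delta_rot":[0,0,-0.05],"grip":60},
  ],
)

```text
clock: 2.35
eef_pos: [600.3, -256.4, 18.5]
eef_rot: [[0.998, -0.0, 0.059], [-0.059, 0.0, 0.998], [-0.0, -1.0, 0.0]]
wrist_force: [-0.9, -0.0, -0.5]
grip_width: 0.691
```

drive_tool(
  motion=[
    {"offset":[0,0,0],"grip":20},
    {"offset":[0,0,0],"grip":20},
    {"offset":[0,0,0],"grip":20},
    {"offset":[0,0,0],"grip":20},
    {"offset":[0,0,0],"grip":20},
    {"offset":[0,0,0],"grip":20},
    {"offset":[0,0,0],"grip":20},
    {"offset":[0,0,0],"grip":20},
    {"offset":[0,0,0],"grip":20},
  ],
)

```text
$.motion[0]: bad value
```

drive_tool(
  motion=[
    {"offset":[0,0,0],"delta_rot":[0,0,0],"grip":20},
    {"offset":[0,0,0],"delta_rot":[0,0,0],"grip":20},
    {"offset":[0,0,0],"delta_rot":[0,0,0],"grip":20},
    {"offset":[0,0,0],"delta_rot":[0,0,0],"grip":20},
    {"offset":[0,0,0],"delta_rot":[0,0,0],"grip":20},
    {"offset":[0,0,0],"delta_rot":[0,0,0],"grip":20},
    {"offset":[0,0,0],"delta_rot":[0,0,0],"grip":20},
    {"offset":[0,0,0],"delta_rot":[0,0,0],"grip":20},
  ],
)

```text
clock: 3.15
eef_pos: [600.3, -256.1, 19.0]
eef_rot: [[0.998, 0.0, 0.058], [-0.058, -0.0, 0.998], [0.0, -1.0, -0.0]]
wrist_force: [-2.1, 0.9, 5.3]
grip_width: 0.317
```

drive_tool(
  motion=[
    {"offset":[0,0,0.2],"delta_rot":[0,0,0],"grip":20},
    {"offset":[0,0,0.6],"delta_rot":[0,0,0],"grip":20},
    {"offset":[0,0,1.2],"delta_rot":[0,0,0],"grip":20},
    {"offset":[0,0,2],"delta_rot":[0,0,0],"grip":20},
    {"offset":[0,0,2.6],"delta_rot":[0,0,0],"grip":20},
    {"offset":[0,0,2.6],"delta_rot":[0,0,0],"grip":20},
  ],
)

```text
clock: 3.75
eef_pos: [603.2, -257.6, 128.4]
eef_rot: [[0.998, 0.008, 0.058], [-0.058, -0.005, 0.998], [0.008, -1.0, -0.004]]
wrist_force: [-0.2, -0.5, -2.6]
grip_width: 0.32
```

drive_tool(
  motion=[
    {"offset":[-0.2,0.5,0],"delta_rot":[0,0,-1],"grip":20},
    {"offset":[-0.4,1,0],"delta_rot":[0,0,-2],"grip":20},
    {"offset":[-0.6,1.5,0],"delta_rot":[0,0,-3],"grip":20},
    {"offset":[-0.8,2,0],"delta_rot":[0,0,-4],"grip":20},
    {"offset":[-1,2.5,0],"delta_rot":[0,0,-5],"grip":20},
    {"offset":[-1.2,3,0],"delta_rot":[0,0,-6],"grip":20},
    {"offset":[-1.4,3.5,0],"delta_rot":[0,0,-7],"grip":20},
    {"offset":[-1.6,4,0],"delta_rot":[0,0,-8],"grip":20},
    {"offset":[-1.8,4.3,0],"delta_rot":[0,0,-9],"grip":20},
    {"offset":[-2,4.4,0],"delta_rot":[0,0,-10],"grip":20},
    {"offset":[-2,4.4,0],"delta_rot":[0,0,-10.45],"grip":20},
    {"offset":[-2,4.4,0],"delta_rot":[0,0,-10.45],"grip":20},
  ],
)

```text
clock: 4.95
eef_pos: [519.3, -79.5, 121.4]
eef_rot: [[0.054, -0.002, 0.999], [-0.999, 0.001, 0.054], [-0.001, -1.0, -0.002]]
wrist_force: [-0.6, 0.1, -1.9]
grip_width: 0.318
```

Run:
```python
from h import *
s=arm.get_state(); print(s["clock"],s["eef_pos"],s["joints"].round(1),s["wrist_force"],s["grip_width"])
c=cap("wrist"); P=cloud(c); save("w2.png",c["frame"],1.2)
t=s["eef_pos"]; m=topz(P,t[2]-25,t[2]+60,(t[0]-60,t[0]+60,t[1]-60,t[1]+60))
print(m.sum(),P[m].min(0),P[m].max(0))
```

```text
4.95 [519.26746909 -79.51945175 121.41290695] [-17.3   4.7 107.7   0.   67.7  69.6] [-0.57885658  0.12852649 -1.85563401] 0.3181733286279152
7283 [ 496.86956996 -103.71882519  113.63717665] [550.93738563 -55.25500069 181.39221941]
```

View pics/w2.png

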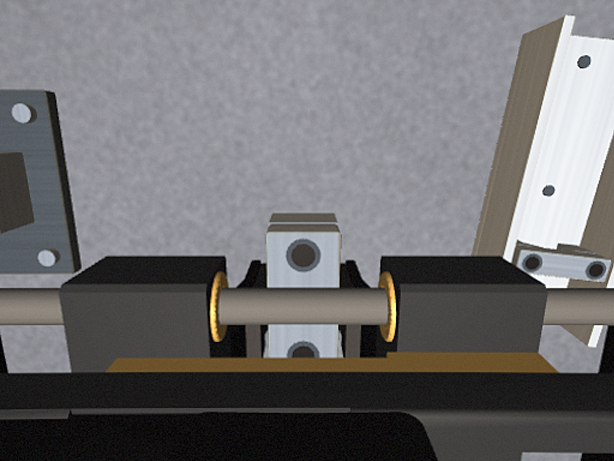

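The cap is held upright between the fingers, with its near bolt hole at (302,256), over open bench. I'll lower it.

drive_tool(
  motion=[
    {"offset":[0,0,-0.8],"delta_rot":[0,0,0],"grip":20},
    {"offset":[0,0,-1.6],"delta_rot":[0,0,0],"grip":20},
    {"offset":[0,0,-2.2],"delta_rot":[0,0,0],"grip":20},
    {"offset":[0,0,-2.6],"delta_rot":[0,0,0],"grip":20},
    {"offset":[0,0,-2.75],"delta_rot":[0,0,0],"grip":20},
    {"offset":[0,0,-2.79],"delta_rot":[0,0,0],"grip":20},
    {"offset":[0,0,-2.82],"delta_rot":[0,0,0],"grip":20},
    {"offset":[0,0,-2.82],"delta_rot":[0,0,0],"grip":20},
  ],
)

```text
clock: 5.8
eef_pos: [521.1, -80.3, 10.7]
eef_rot: [[0.054, 0.002, 0.999], [-0.999, -0.0, 0.054], [0.001, -1.0, 0.002]]
wrist_force: [-0.2, -0.2, -3.0]
grip_width: 0.316
```

drive_tool(
  motion=[
    {"offset":[0,0,-0.02],"delta_rot":[0,0,0],"grip":20},
    {"offset":[0,0,-0.03],"delta_rot":[0,0,0],"grip":20},
    {"offset":[0,0,-0.03],"delta_rot":[0,0,0],"grip":20},
  ],
)

```text
clock: 6.1
eef_pos: [520.6, -80.1, 9.0]
eef_rot: [[0.054, 0.001, 0.999], [-0.999, -0.0, 0.054], [0.0, -1.0, 0.001]]
wrist_force: [0.5, -0.6, -1.3]
grip_width: 0.318
```

drive_tool(
  motion=[
    {"offset":[0,0,-0.02],"delta_rot":[0,0,0],"grip":20},
    {"offset":[0,0,-0.02],"delta_rot":[0,0,0],"grip":20},
    {"offset":[0,0,-0.02],"delta_rot":[0,0,0],"grip":20},
  ],
)

```text
clock: 6.4
eef_pos: [520.6, -80.1, 8.9]
eef_rot: [[0.054, 0.0, 0.999], [-0.999, -0.0, 0.054], [0.0, -1.0, 0.0]]
wrist_force: [-4.1, -0.1, 7.2]
grip_width: 0.318
```

Contact is felt, so I'll release, rise, and turn 90° for the end grip.

drive_tool(
  motion=[
    {"offset":[0,0,0.01],"delta_rot":[0,0,0],"grip":85},
    {"offset":[0,0,0.01],"delta_rot":[0,0,0],"grip":85},
    {"offset":[0,0,0.01],"delta_rot":[0,0,0],"grip":85},
    {"offset":[0,0,0.01],"delta_rot":[0,0,0],"grip":85},
    {"offset":[0,0,0.01],"delta_rot":[0,0,0],"grip":85},
    {"offset":[0,0,0.01],"delta_rot":[0,0,0],"grip":85},
    {"offset":[0,0,0.5],"delta_rot":[0,0,0],"grip":85},
    {"offset":[0,0,1.4],"delta_rot":[0,0,0],"grip":85},
    {"offset":[0,0,2.2],"delta_rot":[0,0,0],"grip":85},
    {"offset":[0,0,3],"delta_rot":[0,0,0],"grip":85},
  ],
)

```text
clock: 7.4
eef_pos: [520.0, -80.0, 128.9]
eef_rot: [[0.054, -0.0, 0.999], [-0.999, 0.0, 0.054], [-0.0, -1.0, -0.0]]
wrist_force: [1.0, -0.8, -0.5]
grip_width: 0.973
```

drive_tool(
  motion=[
    {"offset":[0,0,0],"delta_rot":[0,0,1],"grip":85},
    {"offset":[0,0,0],"delta_rot":[0,0,2],"grip":85},
    {"offset":[0,0,0],"delta_rot":[0,0,3],"grip":85},
    {"offset":[0,0,0],"delta_rot":[0,0,4],"grip":85},
    {"offset":[0,0,0],"delta_rot":[0,0,5],"grip":85},
    {"offset":[0,0,0],"delta_rot":[0,0,6],"grip":85},
    {"offset":[0,0,0],"delta_rot":[0,0,7],"grip":85},
    {"offset":[0,0,0],"delta_rot":[0,0,8],"grip":85},
    {"offset":[0,0,0],"delta_rot":[0,0,9],"grip":85},
    {"offset":[0,0,0],"delta_rot":[0,0,10],"grip":85},
    {"offset":[0,0,0],"delta_rot":[0,0,11.25],"grip":85},
    {"offset":[0,0,0],"delta_rot":[0,0,11.25],"grip":85},
  ],
)

```text
clock: 8.6
eef_pos: [520.1, -80.0, 127.6]
eef_rot: [[0.998, -0.0, -0.056], [0.056, 0.0, 0.998], [-0.0, -1.0, 0.0]]
wrist_force: [0.6, -0.0, 0.2]
grip_width: 0.976
```

Run:
```python
from h import *
s=arm.get_state(); print(s["clock"],s["eef_pos"],s["eef_rot"].round(3),s["joints"].round(1))
c=cap("wrist"); P=cloud(c); save("w3.png",c["frame"],1.2)
m=topz(P,29,40,(460,580,-140,-20)); q=P[m]
print(m.sum(),q.mean(0),cv2.minAreaRect(q[:,:2].astype(np.float32)))
```

```text
8.6 [520.1221565  -80.03787625 127.64217916] [[ 0.998 -0.    -0.056]
 [ 0.056  0.     0.998]
 [-0.    -1.     0.   ]] [-17.3   4.3 107.4  -0.   68.3 -20.5]
2449 [521.37782272 -79.05721261  35.90903692] ((521.4313354492188, -79.84034729003906), (59.96738052368164, 27.775835037231445), 3.017824649810791)
```

View pics/w3.png

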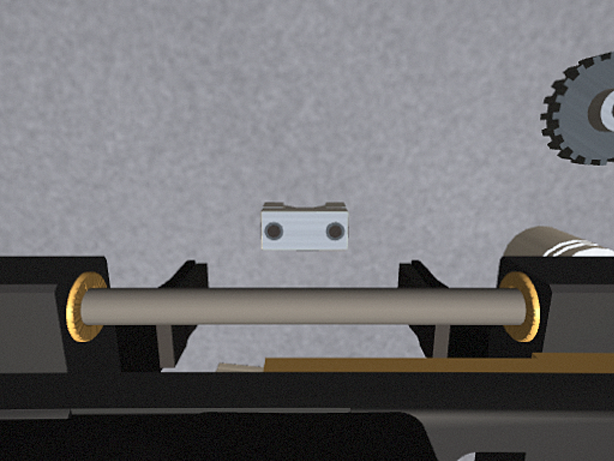

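The cap stands free at (304,228) px, yaw 3°, inside the open fingers. The gear and piston are undisturbed. I'll grip its ends.

drive_tool(
  motion=[
    {"offset":[0.03,0,-0.8],"delta_rot":[0,0,0],"grip":85},
    {"offset":[0.03,0,-1.6],"delta_rot":[0,0,0],"grip":85},
    {"offset":[0.03,0,-2.3],"delta_rot":[0,0,0],"grip":85},
    {"offset":[0.03,0,-2.7],"delta_rot":[0,0,0],"grip":85},
    {"offset":[0.03,0,-2.95],"delta_rot":[0,0,0],"grip":85},
    {"offset":[0.03,0,-2.95],"delta_rot":[0,0,0],"grip":85},
    {"offset":[0.03,0,-2.95],"delta_rot":[0,0,0],"grip":52},
    {"offset":[0.03,0,-2.95],"delta_rot":[0,0,0],"grip":52},
    {"offset":[0.03,0,-2.95],"delta_rot":[0,0,0],"grip":52},
    {"offset":[0.03,0,-2.95],"delta_rot":[0,0,0],"grip":52},
    {"offset":[0.03,0,-2.95],"delta_rot":[0,0,0],"grip":52},
    {"offset":[0.03,0,-2.95],"delta_rot":[0,0,0],"grip":52},
  ],
)

```text
clock: 9.85
eef_pos: [521.8, -80.2, 10.5]
eef_rot: [[0.999, 0.001, -0.054], [0.054, -0.0, 0.999], [0.001, -1.0, -0.0]]
wrist_force: [-2.1, 0.9, 6.8]
grip_width: 0.686
```

drive_tool(
  motion=[
    {"offset":[0,0,0],"delta_rot":[0,0,0],"grip":52},
    {"offset":[0,0,0],"delta_rot":[0,0,0],"grip":52},
    {"offset":[0,0,0.3],"delta_rot":[0,0,0],"grip":52},
    {"offset":[0,0,1],"delta_rot":[0,0,0],"grip":52},
    {"offset":[0,0,1.8],"delta_rot":[0,0,0],"grip":52},
    {"offset":[0,0.5,2.6],"delta_rot":[0,0,0],"grip":52},
    {"offset":[0,1.4,3],"delta_rot":[0,0,0],"grip":52},
    {"offset":[0,2.2,3],"delta_rot":[0,0,0],"grip":52},
    {"offset":[0,2.8,3],"delta_rot":[0,0,0],"grip":52},
    {"offset":[0,3,3],"delta_rot":[0,0,0],"grip":52},
    {"offset":[0,3,3],"delta_rot":[0,0,0],"grip":52},
    {"offset":[0,3,3],"delta_rot":[0,0,0],"grip":52},
  ],
)

```text
clock: 11.05
eef_pos: [521.2, 39.3, 129.6]
eef_rot: [[0.999, -0.0, -0.054], [0.054, -0.001, 0.999], [-0.0, -1.0, -0.001]]
wrist_force: [-0.6, 0.2, -2.3]
grip_width: 0.685
```

```bash
cat > fix.py <<'E'
from h import *
s=arm.get_state(); print(s["clock"],s["eef_pos"],s["eef_rot"].round(3)[:,0],s["wrist_force"],s["grip_width"])
c=cap("wrist"); P=cloud(c); t=s["eef_pos"]
m=topz(P,41,51,(470,600,80,190)); n,l,st,ce=cv2.connectedComponentsWithStats(m.astype(np.uint8))
for i in range(1,n):
    if st[i,4]>60: q=P[l==i]; print("jaw",ce[i].round(),st[i],q.mean(0).round(1),cv2.minAreaRect(q[:,:2].astype(np.float32)))
m=topz(P,5,18,(440,640,50,330)); q=P[m]; print("plate",cv2.minAreaRect(q[:,:2].astype(np.float32)),q.mean(0))
m=topz(P,t[2]+10,t[2]+32,(t[0]-45,t[0]+45,t[1]-40,t[1]+40)); q=P[m]; print("held",m.sum(),q.max(0),q.min(0))
E
python3 fix.py
python3 - <<'E'
from h import *
save("w4.png",arm.capture("wrist")["frame"],1.2)
E
```

```text
11.05 [521.23760012  39.34020969 129.57966493] [ 0.999  0.054 -0.   ] [-0.59281301  0.2193601  -2.25270609] 0.6845255667600363
jaw [280.  10.] [ 244    0   73   23 1578] [533.2 171.4  48.1] ((533.4096069335938, 171.95973205566406), (49.7945556640625, 12.556593894958496), 2.7346267700195312)
jaw [278.  82.] [ 245   67   69   32 2159] [535.9 124.5  48. ] ((536.1513061523438, 124.62152862548828), (49.320213317871094, 21.668622970581055), 3.0279359817504883)
plate ((553.5956420898438, 141.37689208984375), (168.09767150878906, 95.69732666015625), 3.0556163787841797) [534.12171953 140.45366617  14.08450458]
held 4872 [561.24327806  55.31269016 161.57453437] [480.44431319  23.70731847 139.58195712]
```

View pics/w4.png

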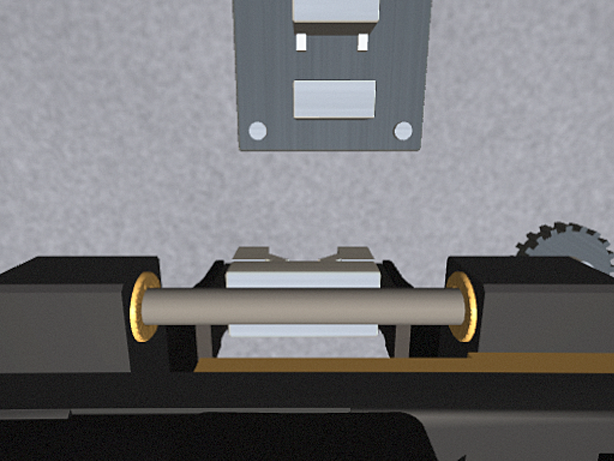

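The cap is held by its ends at (304,300) px. The fixed jaw is at (335,100) and the moving jaw at (335,10). I'll move a little closer for a better look at the nest.

drive_tool(
  motion=[
    {"offset":[0.34,0.7,0],"delta_rot":[0,0,0],"grip":52},
    {"offset":[0.34,0.7,0],"delta_rot":[0,0,0],"grip":52},
    {"offset":[0.34,0.7,0],"delta_rot":[0,0,0],"grip":52},
    {"offset":[0.34,0.7,0],"delta_rot":[0,0,0],"grip":52},
  ],
)

```text
clock: 11.55
eef_pos: [534.7, 67.0, 129.5]
eef_rot: [[0.999, -0.001, -0.053], [0.053, -0.0, 0.999], [-0.001, -1.0, -0.0]]
wrist_force: [0.3, -0.1, -2.6]
grip_width: 0.689
```

```bash
python3 fix.py
python3 - <<'E'
from h import *
c=cap("wrist"); P=cloud(c); g=cv2.cvtColor(c["frame"],cv2.COLOR_RGB2GRAY)
x=256
for col in (245,256,267):
    q=onplane(c,np.c_[np.full(200,col),np.arange(200)],46)
    for r in range(15,190):
        if abs(int(g[r+1,col])-int(g[r-1,col]))>35: print(col,r,q[r].round(1),g[r-2:r+3,col],P[r-2:r+3,col,2].round(0))
E
```

```text
11.55 [534.7126158   67.03028139 129.47649656] [ 0.999  0.053 -0.001] [ 0.25975207 -0.07573771 -2.59164324] 0.68938786697044
jaw [258.  50.] [ 223   40   71   23 1534] [533.3 172.9  48.4] ((533.3976440429688, 173.07037353515625), (49.981101989746094, 13.74101734161377), 3.0035619735717773)
jaw [258. 120.] [ 225  106   67   30 1982] [535.9 124.6  48. ] ((536.0715942382812, 124.40328216552734), (49.72450637817383, 21.346555709838867), 3.0479633808135986)
plate ((555.0238647460938, 155.1951141357422), (172.78225708007812, 122.7264633178711), 3.042423725128174) [534.0725152  155.57958216  14.0783945 ]
held 4859 [574.43138528  82.8999274  161.44334706] [494.06683886  51.58330681 139.47853029]
245 15 [523.  195.6  46. ] [204 161  48  60  69] [53. 53. 51. 50. 47.]
245 22 [523.3 191.2  46. ] [ 35  35  41  82 118] [24. 22. 18. 14. 14.]
245 23 [523.3 190.6  46. ] [ 35  41  82 118 110] [22. 18. 14. 14. 14.]
245 39 [523.8 180.3  46. ] [109 108 109 238 195] [13. 16. 16. 48. 49.]
245 40 [523.8 179.7  46. ] [108 109 238 195 201] [16. 16. 48. 49. 47.]
245 41 [523.8 179.   46. ] [109 238 195 201 205]
[... 1825 characters left out ...]
79.9  46. ] [107 238 196 202 202] [15. 49. 48. 49. 49.]
267 60 [540.2 167.3  46. ] [202 198 169  71  63] [50. 48. 49. 45. 40.]
267 61 [540.3 166.7  46. ] [198 169  71  63  67] [48. 49. 45. 40. 33.]
267 66 [540.5 163.3  46. ] [ 65  63  89 111 113] [30. 23. 16. 14. 14.]
267 105 [542.2 136.2  46. ] [109 110  94 197 213] [14. 13. 15. 47. 48.]
267 106 [542.3 135.4  46. ] [110  94 197 213 208] [13. 15. 47. 48. 48.]
267 135 [543.6 114.2  46. ] [204 204 177 130 109] [47. 48. 47. 13. 14.]
267 136 [543.7 113.4  46. ] [204 177 130 109 113] [48. 47. 13. 14. 15.]
267 157 [544.7  97.4  46. ] [113 113 125 170 186] [14. 14.  1.  3.  3.]
267 158 [544.8  96.6  46. ] [113 125 170 186 179] [14.  1.  3.  3.  3.]
```

drive_tool(
  motion=[
    {"offset":[0,0.9,0],"delta_rot":[0,0,0],"grip":52},
    {"offset":[-0.02,1.6,0],"delta_rot":[0,0,0],"grip":52},
    {"offset":[-0.02,1.75,0],"delta_rot":[0,0,0],"grip":52},
    {"offset":[-0.02,1.75,0],"delta_rot":[0,0,0],"grip":52},
  ],
)

```text
clock: 12.05
eef_pos: [534.0, 138.3, 129.7]
eef_rot: [[0.998, -0.0, -0.055], [0.055, -0.0, 0.998], [-0.0, -1.0, -0.0]]
wrist_force: [-0.2, -0.8, -3.0]
grip_width: 0.682
```

```bash
sed -i 's/,80,190/,80,200/' fix.py; python3 fix.py
python3 - <<'E'
from h import *
c=cap("wrist"); P=cloud(c); g=cv2.cvtColor(c["frame"],cv2.COLOR_RGB2GRAY); save("w5.png",c["frame"],1.2)
for col in (245,256,267):
    q=onplane(c,np.c_[np.full(220,col),np.arange(220)],46)
    for r in range(110,215):
        if abs(int(g[r+1,col])-int(g[r-1,col]))>35: print(col,r,q[r].round(1),P[r,col].round(1),g[r-2:r+3,col])
# hub / knob / plunger
for lo,hi in((70,77),(82,91)):
    m=topz(P,lo,hi,(430,660,190,360)); n,l,st,ce=cv2.connectedComponentsWithStats(m.astype(np.uint8))
    for i in range(1,n):
        if st[i,4]>60: q=P[l==i]; print(lo,ce[i].round(),st[i,4],q.mean(0).round(1),cv2.minEnclosingCircle(q[:,:2].astype(np.float32)))
E
```

```text
12.05 [533.98631893 138.30366655 129.69912872] [ 0.998  0.055 -0.   ] [-0.22744164 -0.80901363 -2.99961225] 0.6818754511284079
jaw [254. 149.] [ 221  140   66   19 1218] [533.2 174.4  48.2] ((533.335693359375, 174.11782836914062), (50.04792785644531, 13.455482482910156), 3.1305880546569824)
jaw [253. 205.] [ 223  196   62   21 1109] [535.1 129.7  47.5] ((535.6883544921875, 128.18356323242188), (49.10276412963867, 15.705074310302734), 3.2670974731445312)
plate ((544.9214477539062, 197.1576385498047), (156.03639221191406, 181.33328247070312), 3.2482268810272217) [531.86280546 201.15087024  14.02797982]
held 4859 [573.91028454 154.32085968 161.69366795] [493.58861876 123.24003548 139.70036275]
245 121 [525.7 194.1  46. ] [525.9 194.4  54. ] [212 217 182 117  91]
245 122 [525.8 193.4  46. ] [525.2 192.1  13.2] [217 182 117  91 100]
245 139 [526.4 180.7  46. ] [526.3 180.3  41.8] [ 90  88  86 129 190]
245 140 [526.4 180.   46. ] [526.5 180.1  48. ] [ 88  86 129 190 210]
245 141 [526.5 179.2  46. ] [526.5 179.4  48.1] [ 86 129 190 210 208]
245 157 [527.1 166.9  46. ] [527.1 167.2  48. ] [2
[... 890 characters left out ...]
42.1 200.1  42.6] [209 180 127 105 110]
267 140 [543.2 180.9  46. ] [543.2 181.   46.9] [ 92  89 125 186 204]
267 141 [543.3 180.1  46. ] [543.2 180.3  48.4] [ 89 125 186 204 205]
267 157 [544.1 167.8  46. ] [543.9 168.2  48.7] [204 206 210 155 104]
267 158 [544.1 167.1  46. ] [545.9 162.4  14.3] [206 210 155 104 113]
267 159 [544.2 166.3  46. ] [545.9 161.6  14.9] [210 155 104 113 112]
267 197 [546.2 135.7  46. ] [546.1 136.   47. ] [ 90  90 113 190 218]
267 198 [546.3 134.9  46. ] [546.2 135.3  47.5] [ 90 113 190 218 211]
267 214 [547.1 121.5  46. ] [547.  122.1  47.8] [204 207 208 144  96]
70 [254.  79.] 896 [530.7 221.8  74. ] ((530.8272705078125, 221.69900512695312), 10.828539848327637)
```

View pics/w5.png

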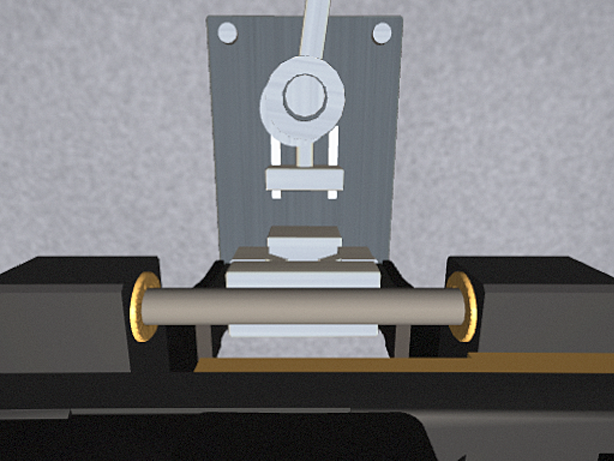

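The view shows both jaws, the nest between them, and the plunger at (305,95) px. Edges put the nest at about (534.5,151), yaw 3°. I'll descend in stages while watching the force.

drive_tool(
  motion=[
    {"offset":[0.01,0.33,0],"delta_rot":[0,0,0],"grip":52},
    {"offset":[0.01,0.33,-0.6],"delta_rot":[0,0,0],"grip":52},
    {"offset":[0.01,0.33,-1.2],"delta_rot":[0,0,0],"grip":52},
    {"offset":[0.01,0.33,-1.6],"delta_rot":[0,0,0],"grip":52},
    {"offset":[0.01,0.33,-1.75],"delta_rot":[0,0,0],"grip":52},
    {"offset":[0.01,0.33,-1.75],"delta_rot":[0,0,0],"grip":52},
    {"offset":[0.01,0.33,-1.8],"delta_rot":[0,0,0],"grip":52},
    {"offset":[0.01,0.33,-1.85],"delta_rot":[0,0,0],"grip":52},
    {"offset":[0.01,0.33,-1.9],"delta_rot":[0,0,0],"grip":52},
  ],
)

```text
clock: 13.05
eef_pos: [535.4, 151.3, 54.6]
eef_rot: [[0.999, 0.002, -0.054], [0.054, 0.0, 0.999], [0.002, -1.0, 0.0]]
wrist_force: [-0.2, 0.2, -2.4]
grip_width: 0.686
```

drive_tool(
  motion=[
    {"offset":[0,0,-0.05],"delta_rot":[0,0,0],"grip":52},
    {"offset":[0,0,-0.1],"delta_rot":[0,0,0],"grip":52},
    {"offset":[0,0,-0.1],"delta_rot":[0,0,0],"grip":52},
  ],
)

```text
clock: 13.35
eef_pos: [534.3, 151.1, 49.4]
eef_rot: [[0.999, -0.001, -0.054], [0.054, -0.0, 0.999], [-0.001, -1.0, -0.0]]
wrist_force: [0.6, 0.1, -2.7]
grip_width: 0.688
```

drive_tool(
  motion=[
    {"offset":[0,0,-0.2],"delta_rot":[0,0,0],"grip":52},
    {"offset":[0,0,-0.4],"delta_rot":[0,0,0],"grip":52},
    {"offset":[0,0,-0.55],"delta_rot":[0,0,0],"grip":52},
    {"offset":[0,0,-0.63],"delta_rot":[0,0,0],"grip":52},
    {"offset":[0,0,-0.66],"delta_rot":[0,0,0],"grip":52},
    {"offset":[0,0,-0.66],"delta_rot":[0,0,0],"grip":52},
  ],
)

```text
clock: 13.95
eef_pos: [534.5, 151.2, 23.1]
eef_rot: [[0.999, -0.0, -0.054], [0.054, -0.0, 0.999], [-0.0, -1.0, 0.0]]
wrist_force: [-0.9, 0.4, -3.3]
grip_width: 0.69
```

drive_tool(
  motion=[
    {"offset":[0,0,-0.02],"delta_rot":[0,0,0],"grip":52},
    {"offset":[0,0,-0.03],"delta_rot":[0,0,0],"grip":52},
    {"offset":[0,0,-0.03],"delta_rot":[0,0,0],"grip":52},
  ],
)

```text
clock: 14.25
eef_pos: [535.0, 151.2, 22.6]
eef_rot: [[0.999, 0.001, -0.054], [0.054, 0.0, 0.999], [0.001, -1.0, 0.0]]
wrist_force: [-0.3, 0.5, -1.1]
grip_width: 0.692
```

drive_tool(
  motion=[
    {"offset":[0,0,-0.02],"delta_rot":[0,0,0],"grip":52},
    {"offset":[0,0,-0.02],"delta_rot":[0,0,0],"grip":52},
    {"offset":[0,0,-0.02],"delta_rot":[0,0,0],"grip":52},
  ],
)

```text
clock: 14.55
eef_pos: [534.9, 151.2, 22.5]
eef_rot: [[0.999, 0.0, -0.054], [0.054, -0.0, 0.999], [0.0, -1.0, -0.0]]
wrist_force: [-3.6, -1.8, 6.5]
grip_width: 0.692
```

It's seated. I'll release, rise, and check.

drive_tool(
  motion=[
    {"offset":[0,0,0.01],"delta_rot":[0,0,0],"grip":76},
    {"offset":[0,0,0.01],"delta_rot":[0,0,0],"grip":76},
    {"offset":[0,0,0.01],"delta_rot":[0,0,0],"grip":76},
    {"offset":[0,0,0.01],"delta_rot":[0,0,0],"grip":76},
    {"offset":[0,0,0.01],"delta_rot":[0,0,0],"grip":76},
    {"offset":[0,0,0.5],"delta_rot":[0,0,0],"grip":76},
    {"offset":[0,0,1.2],"delta_rot":[0,0,0],"grip":76},
    {"offset":[0,0,2.2],"delta_rot":[0,0,0],"grip":76},
    {"offset":[0,0,3.2],"delta_rot":[0,0,0],"grip":76},
    {"offset":[0,0,4.2],"delta_rot":[0,0,0],"grip":76},
    {"offset":[0,0.5,5],"delta_rot":[0,0,0],"grip":76},
    {"offset":[0,0.5,5],"delta_rot":[0,0,0],"grip":76},
  ],
)

```text
clock: 15.75
eef_pos: [537.8, 173.2, 227.7]
eef_rot: [[0.998, 0.01, -0.055], [0.055, 0.003, 0.998], [0.011, -1.0, 0.002]]
wrist_force: [0.5, 0.1, 0.3]
grip_width: 0.876
```

```bash
cat > chk.py <<'E'
from h import *
import sys
s=arm.get_state(); print(s["clock"],s["eef_pos"],s["eef_rot"].round(3)[:,0],s["joints"].round(1))
c=cap("wrist"); P=cloud(c); save(sys.argv[1],c["frame"],1.2)
for lo,hi,b in((40,52,(440,640,95,185)),(67,77,(490,580,190,260)),(80,91,(400,660,100,380))):
    m=topz(P,lo,hi,b); n,l,st,ce=cv2.connectedComponentsWithStats(m.astype(np.uint8))
    for i in range(1,n):
        if st[i,4]>60: q=P[l==i]; print(lo,ce[i].round(),st[i,4],q.mean(0).round(1),cv2.minAreaRect(q[:,:2].astype(np.float32)),np.median(q[:,2]))
h=cv2.cvtColor(c["frame"],cv2.COLOR_RGB2HSV)[...,2]; m=(h<70)&topz(P,55,100,(400,680,100,380)); q=P[m]
if len(q)>30: q=q[q[:,2]>np.percentile(q[:,2],50)]; print("knob",len(q),q.mean(0),cv2.minEnclosingCircle(q[:,:2].astype(np.float32)))
E
python3 chk.py w6.png
```

```text
15.75 [537.75388514 173.20906998 227.73615673] [0.998 0.055 0.011] [ 9.8  3.7 96.8  0.1 78.9  6.7]
40 [247. 193.] 2867 [535.4 149.4  47.8] ((535.7760009765625, 147.88787841796875), (59.88540267944336, 66.47344207763672), 3.303354501724243) 48.028140632393956
67 [246. 127.] 385 [530.9 222.1  74. ] ((531.0227661132812, 221.9167938232422), (20.533246994018555, 20.47951889038086), 47.889984130859375) 73.99645944361595
80 [261.  12.] 552 [539.5 319.8  86.7] ((539.6697998046875, 320.22406005859375), (20.888484954833984, 19.676761627197266), 12.3384370803833) 86.91412508083297
knob 134 [539.355353   316.78147851  85.49061839] ((539.4007568359375, 320.6197509765625), 10.74067211151123)
```

View pics/w6.png

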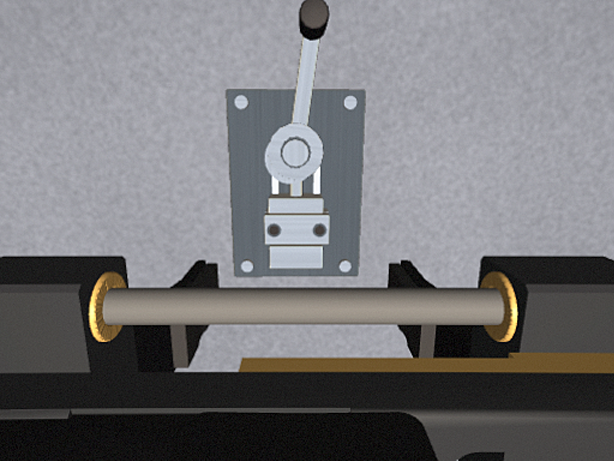

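The cap sits flush and centred between the jaws, with its bolt holes at (274,230) and (320,230) px. The knob is at (313,18), which puts it at (539.6,320.3). From the hub at (531,222), the lever points 85° in world. Next I'll cage the knob between the fingers.

drive_tool(
  motion=[
    {"offset":[0.03,1,0],"delta_rot":[0,0,-0.5],"grip":46},
    {"offset":[0.06,2,-0.5],"delta_rot":[0,0,-1],"grip":46},
    {"offset":[0.1,3,-1],"delta_rot":[0,0,-1],"grip":46},
    {"offset":[0.12,3.7,-1.6],"delta_rot":[0,0,-1],"grip":46},
    {"offset":[0.12,3.72,-2.3],"delta_rot":[0,0,-1],"grip":46},
    {"offset":[0.12,3.72,-2.9],"delta_rot":[0,0,-1],"grip":46},
    {"offset":[0.12,3.72,-3.3],"delta_rot":[0,0,-1],"grip":46},
    {"offset":[0.12,3.72,-3.6],"delta_rot":[0,0,-1],"grip":46},
    {"offset":[0.12,3.72,-3.9],"delta_rot":[0,0,-1],"grip":46},
    {"offset":[0.12,3.72,-4.1],"delta_rot":[0,0,-1],"grip":46},
    {"offset":[0.12,3.72,-4.1],"delta_rot":[0,0,-1],"grip":46},
  ],
)

```text
clock: 16.9
eef_pos: [539.0, 319.5, 56.4]
eef_rot: [[0.996, -0.001, 0.086], [-0.086, -0.001, 0.996], [-0.001, -1.0, -0.001]]
wrist_force: [-0.6, 1.1, -0.1]
grip_width: 0.527
```

drive_tool(
  motion=[
    {"offset":[0,0,0],"delta_rot":[0,0,0],"grip":25},
    {"offset":[0,0,0],"delta_rot":[0,0,0],"grip":25},
    {"offset":[0,0,0],"delta_rot":[0,0,0],"grip":25},
    {"offset":[0,0,0],"delta_rot":[0,0,0],"grip":25},
    {"offset":[0,0,0],"delta_rot":[0,0,0],"grip":25},
    {"offset":[0,0,0],"delta_rot":[0,0,0],"grip":25},
  ],
)

```text
clock: 17.5
eef_pos: [539.5, 320.0, 57.5]
eef_rot: [[0.996, 0.0, 0.086], [-0.086, 0.0, 0.996], [0.0, -1.0, 0.0]]
wrist_force: [-0.5, -0.7, 0.8]
grip_width: 0.282
```

```bash
python3 -c "
import numpy as np
def o(a0,l):
    for a in l:
        d=2.5*(np.array([np.cos(np.radians(a)),np.sin(np.radians(a))])-[np.cos(np.radians(a0)),np.sin(np.radians(a0))]); print(a,d.round(2),round((a-a0)/8,2))
o(85,range(89,134,4)); print(); o(133,range(137,190,4)); print(2.5*np.cos(np.radians(85)))
"
```

```text
89 [-0.17  0.01] 0.5
93 [-0.35  0.01] 1.0
97 [-0.52 -0.01] 1.5
101 [-0.69 -0.04] 2.0
105 [-0.86 -0.08] 2.5
109 [-1.03 -0.13] 3.0
113 [-1.19 -0.19] 3.5
117 [-1.35 -0.26] 4.0
121 [-1.51 -0.35] 4.5
125 [-1.65 -0.44] 5.0
129 [-1.79 -0.55] 5.5
133 [-1.92 -0.66] 6.0

137 [-0.12 -0.12] 0.5
141 [-0.24 -0.26] 1.0
145 [-0.34 -0.39] 1.5
149 [-0.44 -0.54] 2.0
153 [-0.52 -0.69] 2.5
157 [-0.6  -0.85] 3.0
161 [-0.66 -1.01] 3.5
165 [-0.71 -1.18] 4.0
169 [-0.75 -1.35] 4.5
173 [-0.78 -1.52] 5.0
177 [-0.79 -1.7 ] 5.5
181 [-0.79 -1.87] 6.0
185 [-0.79 -2.05] 6.5
189 [-0.76 -2.22] 7.0
0.21788935686914535
```

The knob is caged (opening 24.5 mm). I'll swing it.

drive_tool(
  motion=[
    {"offset":[-0.17,0.01,0],"delta_rot":[0,0,0.5],"grip":25},
    {"offset":[-0.35,0.01,0],"delta_rot":[0,0,1],"grip":25},
    {"offset":[-0.52,-0.01,0],"delta_rot":[0,0,1.5],"grip":25},
    {"offset":[-0.69,-0.04,0],"delta_rot":[0,0,2],"grip":25},
    {"offset":[-0.86,-0.08,0],"delta_rot":[0,0,2.5],"grip":25},
    {"offset":[-1.03,-0.13,0],"delta_rot":[0,0,3],"grip":25},
    {"offset":[-1.19,-0.19,0],"delta_rot":[0,0,3.5],"grip":25},
    {"offset":[-1.35,-0.26,0],"delta_rot":[0,0,4],"grip":25},
    {"offset":[-1.51,-0.35,0],"delta_rot":[0,0,4.5],"grip":25},
    {"offset":[-1.65,-0.44,0],"delta_rot":[0,0,5],"grip":25},
    {"offset":[-1.79,-0.55,0],"delta_rot":[0,0,5.5],"grip":25},
    {"offset":[-1.92,-0.66,0],"delta_rot":[0,0,6],"grip":25},
  ],
)

```text
clock: 18.7
eef_pos: [464.1, 295.1, 57.7]
eef_rot: [[0.729, 0.004, -0.685], [0.685, 0.004, 0.729], [0.005, -1.0, -0.0]]
wrist_force: [5.4, 6.7, -5.9]
grip_width: 0.284
```

drive_tool(
  motion=[
    {"offset":[-0.12,-0.12,0],"delta_rot":[0,0,0.5],"grip":25},
    {"offset":[-0.24,-0.26,0],"delta_rot":[0,0,1],"grip":25},
    {"offset":[-0.34,-0.39,0],"delta_rot":[0,0,1.5],"grip":25},
    {"offset":[-0.44,-0.54,0],"delta_rot":[0,0,2],"grip":25},
    {"offset":[-0.52,-0.69,0],"delta_rot":[0,0,2.5],"grip":25},
    {"offset":[-0.6,-0.85,0],"delta_rot":[0,0,3],"grip":25},
    {"offset":[-0.66,-1.01,0],"delta_rot":[0,0,3.5],"grip":25},
    {"offset":[-0.71,-1.18,0],"delta_rot":[0,0,4],"grip":25},
    {"offset":[-0.75,-1.35,0],"delta_rot":[0,0,4.5],"grip":30},
    {"offset":[-0.78,-1.52,0],"delta_rot":[0,0,5],"grip":50},
    {"offset":[-0.78,-1.52,0],"delta_rot":[0,0,5],"grip":60},
    {"offset":[-0.78,-1.52,0],"delta_rot":[0,0,5],"grip":60},
  ],
)

```text
clock: 19.9
eef_pos: [431.5, 232.8, 57.5]
eef_rot: [[0.123, 0.0, -0.992], [0.992, 0.0, 0.123], [0.0, -1.0, -0.0]]
wrist_force: [0.4, 0.6, 0.1]
grip_width: 0.529
```

drive_tool(
  motion=[
    {"offset":[0,0,0],"delta_rot":[0,0,0],"grip":60},
    {"offset":[0,0,0],"delta_rot":[0,0,0],"grip":60},
    {"offset":[0,0,1],"delta_rot":[0,0,0],"grip":60},
    {"offset":[0,0,2],"delta_rot":[0,0,0],"grip":40},
    {"offset":[0,-0.5,3.2],"delta_rot":[0,0,-1],"grip":20},
    {"offset":[0,-1.5,4],"delta_rot":[0,0,-2],"grip":0},
    {"offset":[0.5,-2.5,4],"delta_rot":[0,0,-3],"grip":0},
    {"offset":[1,-3,4],"delta_rot":[0,0,-4],"grip":0},
    {"offset":[2,-3,4],"delta_rot":[0,0,-5],"grip":0},
    {"offset":[2.5,-3,4],"delta_rot":[0,0,-6],"grip":0},
    {"offset":[2.5,-3,4],"delta_rot":[0,0,-7],"grip":0},
    {"offset":[2.5,-3,4],"delta_rot":[0,0,-8],"grip":0},
  ],
)

```text
clock: 21.1
eef_pos: [531.9, 112.7, 216.8]
eef_rot: [[0.947, -0.001, -0.32], [0.32, -0.0, 0.947], [-0.001, -1.0, 0.0]]
wrist_force: [0.1, -0.7, 0.2]
grip_width: 0.02
```

```bash
python3 chk.py w7.png
```

```text
21.1 [531.87981814 112.65533398 216.83686061] [ 0.947  0.32  -0.001] [  3.6   1.8 100.    0.   78.3 -15. ]
40 [266. 143.] 3256 [535.  146.9  48.1] ((535.8165283203125, 145.666748046875), (60.0782356262207, 64.28553009033203), 3.0134098529815674) 48.13290588139742
67 [290.  65.] 470 [530.7 221.6  74.1] ((530.51806640625, 221.5963134765625), (20.54438591003418, 20.36954116821289), 18.90619468688965) 74.13678600273343
80 [186.   9.] 475 [433.3 232.8  86.3] ((433.1916809082031, 232.56556701660156), (21.350603103637695, 15.298724174499512), 23.950637817382812) 86.64961155379683
knob 183 [434.6394941  230.99091022  83.97060943] ((432.62158203125, 234.99195861816406), 10.60807991027832)
```

View pics/w7.png

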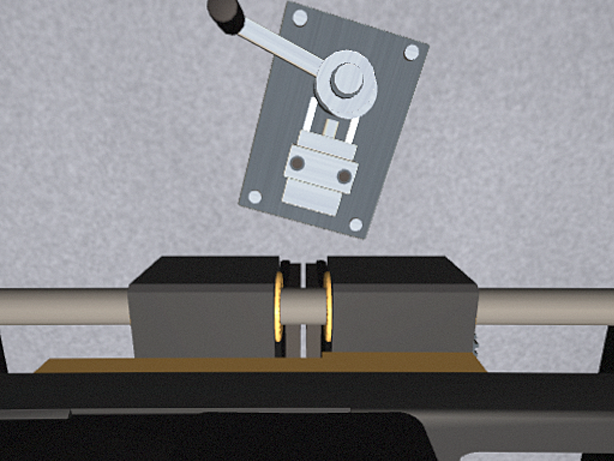

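The cap is pressed at about (320,165) px, but the knob, at (226,12), sits at about 172° world where closed is 183°. The lever has passed its high point without snapping fully home. I'll go back and push it through to the stop.

drive_tool(
  motion=[
    {"offset":[-0.5,0.6,0],"delta_rot":[0,0,1],"grip":50},
    {"offset":[-1,1.2,0],"delta_rot":[0,0,2],"grip":50},
    {"offset":[-1.5,1.8,0],"delta_rot":[0,0,3],"grip":50},
    {"offset":[-2,2.4,0],"delta_rot":[0,0,4],"grip":50},
    {"offset":[-2.5,3,0],"delta_rot":[0,0,5],"grip":50},
    {"offset":[-2.5,3,0],"delta_rot":[0,0,6],"grip":50},
    {"offset":[-2.5,3,-0.5],"delta_rot":[0,0,7],"grip":50},
    {"offset":[-2.5,3,-1.2],"delta_rot":[0,0,8],"grip":50},
    {"offset":[-2.5,3,-2.2],"delta_rot":[0,0,8],"grip":50},
    {"offset":[-2.5,3,-3.2],"delta_rot":[0,0,8],"grip":50},
    {"offset":[-2.5,3,-3.9],"delta_rot":[0,0,8],"grip":50},
    {"offset":[-2.5,3,-4],"delta_rot":[0,0,8],"grip":50},
  ],
)

```text
clock: 22.35
eef_pos: [428.0, 231.7, 53.5]
eef_rot: [[0.118, -0.007, -0.993], [0.993, -0.003, 0.118], [-0.003, -1.0, 0.007]]
wrist_force: [-0.2, 0.2, -0.6]
grip_width: 0.574
```

drive_tool(
  motion=[
    {"offset":[0,0,0],"delta_rot":[0,0,0],"grip":25},
    {"offset":[0,0,0],"delta_rot":[0,0,0],"grip":25},
    {"offset":[0,0,0],"delta_rot":[0,0,0],"grip":25},
    {"offset":[0,0,0],"delta_rot":[0,0,0],"grip":25},
    {"offset":[0,0,0],"delta_rot":[0,0,0],"grip":25},
    {"offset":[0,-0.09,0],"delta_rot":[0,0,0.25],"grip":25},
    {"offset":[0,-0.18,0],"delta_rot":[0,0,0.5],"grip":25},
    {"offset":[0,-0.26,0],"delta_rot":[0,0,0.75],"grip":25},
    {"offset":[0,-0.35,0],"delta_rot":[0,0,1],"grip":25},
  ],
)

```text
clock: 23.25
eef_pos: [431.7, 218.4, 57.8]
eef_rot: [[-0.021, 0.001, -1.0], [1.0, -0.0, -0.021], [-0.0, -1.0, -0.001]]
wrist_force: [-0.3, 0.4, 0.8]
grip_width: 0.286
```

drive_tool(
  motion=[
    {"offset":[0,-0.05,0],"delta_rot":[0,0,0.2],"grip":25},
    {"offset":[0,-0.1,0],"delta_rot":[0,0,0.25],"grip":25},
    {"offset":[0,-0.1,0],"delta_rot":[0,0,0.25],"grip":25},
  ],
)

```text
clock: 23.55
eef_pos: [431.7, 216.0, 57.8]
eef_rot: [[-0.053, 0.001, -0.999], [0.999, 0.003, -0.053], [0.003, -1.0, -0.001]]
wrist_force: [-0.1, 5.7, -0.8]
grip_width: 0.29
```

drive_tool(
  motion=[
    {"offset":[0,0,0],"delta_rot":[0,0,0],"grip":46},
    {"offset":[0,0,0],"delta_rot":[0,0,0],"grip":46},
    {"offset":[0,0,0],"delta_rot":[0,0,0],"grip":46},
    {"offset":[0,0,1],"delta_rot":[0,0,0],"grip":46},
    {"offset":[0,0,2],"delta_rot":[0,0,-1],"grip":20},
    {"offset":[0.2,-0.5,3.2],"delta_rot":[0,0,-2],"grip":0},
    {"offset":[0.6,-1.2,4],"delta_rot":[0,0,-3],"grip":0},
    {"offset":[1.2,-2,4],"delta_rot":[0,0,-4],"grip":0},
    {"offset":[1.9,-2,4.2],"delta_rot":[0,0,-5],"grip":0},
    {"offset":[1.9,-2,4.2],"delta_rot":[0,0,-6],"grip":0},
    {"offset":[1.9,-2,4.2],"delta_rot":[0,0,-7],"grip":0},
    {"offset":[1.9,-2,4.2],"delta_rot":[0,0,-8],"grip":0},
  ],
)

```text
clock: 24.75
eef_pos: [507.5, 134.3, 225.2]
eef_rot: [[0.877, -0.001, -0.48], [0.48, -0.0, 0.877], [-0.001, -1.0, -0.0]]
wrist_force: [0.2, 0.1, -0.3]
grip_width: 0.011
```

```bash
python3 chk.py w8.png
```

```text
24.75 [507.50187231 134.29897265 225.16506806] [ 0.877  0.48  -0.001] [  6.2  -1.2 102.1  -0.   79.2 -22.5]
40 [280. 173.] 2945 [534.4 147.1  48.1] ((535.6834716796875, 145.89422607421875), (60.282005310058594, 64.1197738647461), 2.965878486633301) 48.1416881572992
67 [318. 109.] 418 [530.4 221.9  74.1] ((530.5296630859375, 221.8743438720703), (20.833772659301758, 20.867198944091797), 49.12565994262695) 74.03239743930305
80 [221.  58.] 508 [431.6 216.4  86.7] ((431.3899230957031, 216.55300903320312), (20.70509147644043, 20.64395523071289), 74.22625732421875) 86.88288032225148
knob 91 [432.33057931 215.68725379  86.11356746] ((431.2312316894531, 216.3740234375), 10.631295204162598)
```

View pics/w8.png

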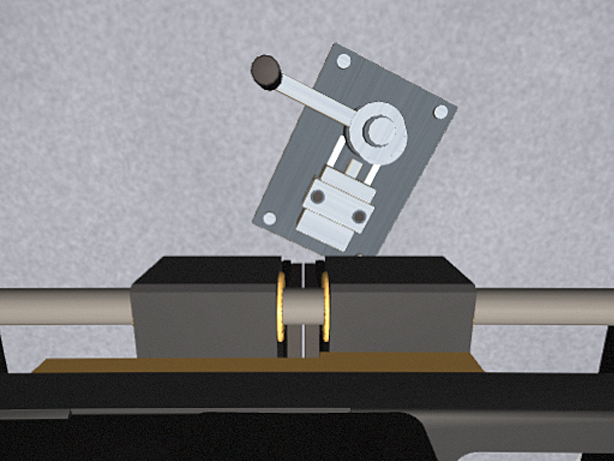

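The lever is closed: the knob, at (266,72) px, is at (431.3,216.5), which is exactly the 183° stop. Now for the plunger at (380,131) px, (530.6,221.8).

drive_tool(
  motion=[
    {"offset":[0.3,1.1,0],"delta_rot":[0,0,0],"grip":0},
    {"offset":[0.58,2.18,-0.3],"delta_rot":[0,0,0],"grip":0},
    {"offset":[0.58,2.18,-1.1],"delta_rot":[0,0,0],"grip":0},
    {"offset":[0.58,2.18,-2],"delta_rot":[0,0,0],"grip":0},
    {"offset":[0.58,2.18,-2.9],"delta_rot":[0,0,0],"grip":0},
    {"offset":[0.58,2.18,-3.4],"delta_rot":[0,0,0],"grip":0},
    {"offset":[0.58,2.18,-3.65],"delta_rot":[0,0,0],"grip":0},
    {"offset":[0.58,2.18,-3.65],"delta_rot":[0,0,0],"grip":0},
  ],
)

```text
clock: 25.6
eef_pos: [529.5, 221.6, 77.9]
eef_rot: [[0.873, -0.003, -0.487], [0.487, -0.001, 0.873], [-0.003, -1.0, 0.001]]
wrist_force: [-1.2, -0.6, -0.9]
grip_width: 0.003
```

drive_tool(
  motion=[
    {"offset":[0,0,-0.05],"delta_rot":[0,0,0],"grip":0},
    {"offset":[0,0,-0.1],"delta_rot":[0,0,0],"grip":0},
    {"offset":[0,0,-0.15],"delta_rot":[0,0,0],"grip":0},
    {"offset":[0,0,-0.18],"delta_rot":[0,0,0],"grip":0},
    {"offset":[0,0,-0.21],"delta_rot":[0,0,0],"grip":0},
    {"offset":[0,0,-0.21],"delta_rot":[0,0,0],"grip":0},
  ],
)

```text
clock: 26.2
eef_pos: [531.0, 222.1, 71.6]
eef_rot: [[0.874, 0.001, -0.486], [0.486, 0.0, 0.874], [0.001, -1.0, -0.0]]
wrist_force: [-0.3, -0.4, 5.3]
grip_width: 0.001
```

drive_tool(
  motion=[
    {"offset":[0,0,-0.03],"delta_rot":[0,0,0],"grip":0},
    {"offset":[0,0,-0.06],"delta_rot":[0,0,0],"grip":0},
    {"offset":[0,0,-0.09],"delta_rot":[0,0,0],"grip":0},
    {"offset":[0,0,-0.11],"delta_rot":[0,0,0],"grip":0},
    {"offset":[0,0,-0.12],"delta_rot":[0,0,0],"grip":0},
    {"offset":[0,0,-0.12],"delta_rot":[0,0,0],"grip":0},
  ],
)

```text
clock: 26.8
eef_pos: [530.4, 221.9, 66.4]
eef_rot: [[0.874, -0.001, -0.486], [0.486, -0.0, 0.874], [-0.001, -1.0, 0.0]]
wrist_force: [-2.4, -1.6, 5.3]
grip_width: 0.003
```

drive_tool(
  motion=[
    {"offset":[0,0,-0.02],"delta_rot":[0,0,0],"grip":0},
    {"offset":[0,0,-0.03],"delta_rot":[0,0,0],"grip":0},
    {"offset":[0,0,-0.03],"delta_rot":[0,0,0],"grip":0},
  ],
)

```text
clock: 27.1
eef_pos: [530.5, 221.9, 66.3]
eef_rot: [[0.874, -0.001, -0.486], [0.486, -0.0, 0.874], [-0.001, -1.0, 0.0]]
wrist_force: [-5.9, -2.3, 13.0]
grip_width: 0.006
```

drive_tool(
  motion=[
    {"offset":[0,0,0.1],"delta_rot":[0,0,0],"grip":0},
    {"offset":[0,0,0.6],"delta_rot":[0,0,0],"grip":0},
    {"offset":[0,0,1.5],"delta_rot":[0,0,0],"grip":0},
    {"offset":[0,0,2.5],"delta_rot":[0,0,0],"grip":0},
    {"offset":[-0.3,-1,3.5],"delta_rot":[0,0,0],"grip":0},
    {"offset":[-0.58,-2,4],"delta_rot":[0,0,0],"grip":0},
    {"offset":[-0.58,-2,4],"delta_rot":[0,0,0],"grip":0},
    {"offset":[-0.58,-2,4],"delta_rot":[0,0,0],"grip":0},
  ],
)

```text
clock: 27.9
eef_pos: [507.7, 141.3, 225.5]
eef_rot: [[0.875, 0.002, -0.484], [0.484, 0.001, 0.875], [0.002, -1.0, -0.0]]
wrist_force: [0.0, 0.1, -0.5]
grip_width: 0.007
```

```bash
sed -i 's/(67,77/(60,77/' chk.py; python3 chk.py w9.png
python3 - <<'E'
from h import *
a=cap("top"); w=cv2.imread("pics/w9.png")[:,:,::-1]; t=a["frame"][130:270,100:420]
t=cv2.resize(t,(614,268)); save("fin.png",np.vstack([w[:300],t]))
E
```

```text
27.9 [507.70865094 141.25818043 225.48218267] [0.875 0.484 0.002] [  7.   -1.1 101.9   0.   79.1 -22. ]
40 [276. 178.] 2887 [534.4 147.1  48.1] ((535.6276245117188, 145.86968994140625), (60.00543975830078, 64.19733428955078), 3.0136125087738037) 48.143268230260844
60 [311. 115.] 538 [529.8 221.7  66.6] ((530.5840454101562, 221.92086791992188), (25.024099349975586, 24.7710018157959), 68.46227264404297) 67.61379861486182
80 [218.  65.] 501 [431.5 216.5  86.7] ((431.4833984375, 216.59490966796875), (20.929332733154297, 20.90329360961914), 27.2727108001709) 86.82398981174453
knob 83 [431.33855367 216.72586316  86.47087468] ((431.0838928222656, 216.44227600097656), 10.616789817810059)
```

View pics/fin.png

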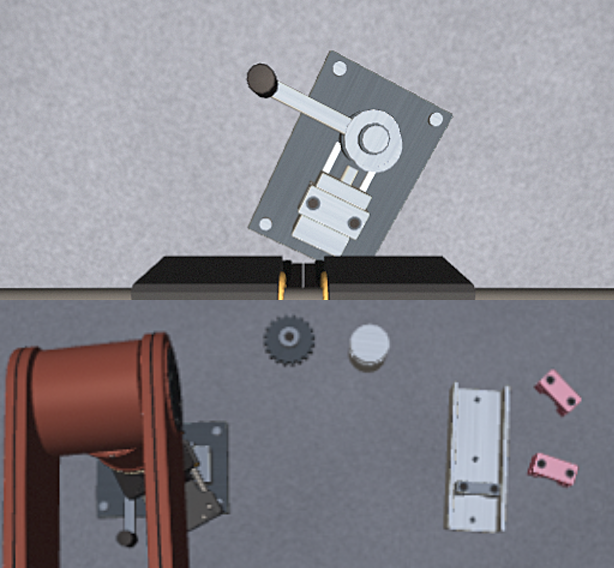

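```bash
python3 -c "
from cell import arm; print(arm.close_job())"
```

```text
the job is handed in; nothing more can be done
None
```

The job is done and handed in at about 28 s of the 72 s allowed. I took the wide cap from the rack and stood it arch-down on the bench. I let go, re-gripped it by its ends and set it in the nest. Then I swung the lever closed and pressed the plunger down.

**Last checks:**
- **Cap:** the top stands level with the jaws and the cap is clamped. Its centre reads about 1 mm off the middle along the jaws, within the camera's accuracy.
- **Lever:** the knob is at (431, 216.5), which matches the closed stop at 183° world. On the first swing I let go past the high point and it stayed about 11° short, so I went back and pushed it to the stop.
- **Plunger:** the top reads about 6 mm lower than before (74 to 67.6 mm; the wrist camera reads about 2 mm high). It stayed down after the fingers lifted off.
- **Bystanders:** the narrow cap, piston, gear and pink parts look untouched in the last pictures. At hand-in the arm was clear of everything.

Two readings disagreed with the description. The lever started at about 0.2 rad rather than fully open, and the open jaws measured about 32 mm apart rather than 33 mm.

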